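# Load wedge moulds into the conditioning chamber

## Task

Pack the two wedge-shaped moulds side by side, head to tail, in the dark steel tray so that both lie flat on its floor; then push the tray fully home into the chamber, letting the tray itself push the self-closing flap open, until the flap has fallen shut behind it. Pack the tray while it is still outside, do not touch the flap with the gripper, and leave the other things on the bench where they are.

Things in the scene. Friction and masses are not known exactly. Their poses are not given: they have to be found in the camera images.
- wedge_a_tab (a point): First of two identical loose wedge-shaped aluminium moulds, 0.13 to 0.25 kg, flat on the bench. From above a right-angled trapezoid 90 mm long, 38 wide at one end, 18 at the other; body 26 high; on top a grip tab 10 thick (along x), 20 wide (y), 24 high. Point: tab centre, 38 over the underside, above the centre of mass. x: along the mould to the thick end; y: to the straight side; z: up.
- wedge_b_tab (a point): Second mould, same as the first; point and axes likewise. Of either mould, in mm from the tab centre: thick end face at x = 40, thin end face at x = -50, straight long side at y = 14.5, slanting side at y = -23.5 at the thick end, -14.5 beside the tab, -3.5 at the thin end; body top at z = -12, underside at z = -38, bottom edges bevelled by 2.
- wedge_a_thick (a point): Centre of the thick end face (38 mm wide) of the first mould: 40 mm along x, -4.5 mm along y and 25 mm below its tab centre.
- wedge_b_thick (a point): Centre of the thick end face (38 mm wide) of the second mould, likewise.
- tray_mid (a point): Loose dark steel tray, 0.4 kg, on the chamber's apron, its front 40 to 70 mm short of the flap. Open box, inside 95 mm (along x) x 61 mm, floor and walls 3 thick, wall tops 22 over the underside. Holds both moulds (90 x 56 together) only head to tail, slanting sides facing each other, straight sides along the long walls. Point: centre of the floor's upper face; x to the flap, z up.
- tray_handle (a point): Upright handle plate at the end of the tray's flat tongue (3 mm thick, 40 wide, runs 144 back from the box's rear wall): 40 mm long along x, 10 thick across (y), top 45 mm over the tongue. Point: its middle, 172.5 mm behind the box's centre, 20 below the plate's top, 28 over the tray's underside; x to the flap, z up. Outside when the tray is home, 60 mm before the flap.
- mouth (a point): Chamber fixed to the bench: low box with clear sides and roof, 92 mm wide, 102 high, 171 deep, white control unit (100 x 130, 132 high) behind it. In front an aluminium apron 8 mm thick reaches 325 mm out, with side rails 12 mm high, 73 mm apart (the tray is 67 wide). Point: middle of the mouth on the apron's upper face, straight under the shut flap; x into the chamber, the way to push; z up.
- back_stop (a point): Foot of the back stop inside the chamber, 163 mm in from the flap, on the floor, which is level with the apron. Home is where the tray's front wall (outer face 50.5 mm ahead of the box's centre) meets it: the box's centre is then 112.5 mm inside the flap. Axes as the mouth's.
- flap (a joint): Self-closing grey flap, 70 mm wide, 75 high, hinged along its upper edge 90 mm over the bench; its lower edge clears the tray's tongue by 4 mm. 0 rad = shut (upright), grows as it is pushed inwards, at most 1.5. Weak spring: 0.4 N at the lower edge opens it, 1.2 N holds it fully open. It rides over the load and drops shut once the tray's rear wall is 50 mm inside.
- powder_jar: White wide-neck jar with a dark cap, 84 mm across, 150 mm high, near the outer end of the apron; leave alone. Origin: centre of its underside.
- amber_jar: Amber glass jar, 60 mm across, 75 mm high; leave alone. Origin: centre of its underside.
- sample_tub: Small open white tub 50 x 50 x 22 mm between the moulds; leave alone. Origin: centre of its underside.
- spatula: Black-handled spatula lying on the bench; leave alone. Origin on its underside, z up.
Not all that is in view belongs to the job. Leave any orange or purple look-alike of the part that bears wedge_b_tab alone.

How it is judged (in metres and radians):
On the way, in this order (a step that is already met when the one before it is completed fails the run):
1. both moulds lie flat in the tray, head to tail, with the tray still outside the shut flap (z of wedge_a_tab in the frame of tray_mid between 0.034 and 0.041 m and angle between each of wedge_a_tab, wedge_b_tab's own z axis and vertical below 0.06 rad and x of wedge_a_tab in the frame of tray_mid between -0.015 and 0.015 m and y of wedge_a_tab in the frame of tray_mid between -0.025 and 0.025 m and z of wedge_b_tab in the frame of tray_mid between 0.034 and 0.041 m and x of wedge_b_tab in the frame of tray_mid between -0.015 and 0.015 m and y of wedge_b_tab in the frame of tray_mid between -0.025 and 0.025 m and ((x of wedge_a_thick in the frame of tray_mid above 0.03 m and x of wedge_b_thick in the frame of tray_mid below -0.03 m) or (x of wedge_b_thick in the frame of tray_mid above 0.03 m and x of wedge_a_thick in the frame of tray_mid below -0.03 m)) and x of tray_mid in the frame of mouth below -0.055 m and value of joint flap below 0.1 rad), for 0.2 s.
2. the tray, on its way in, holds the flap open (x of tray_mid in the frame of mouth above -0.04 m and value of joint flap above 0.5 rad), for 0.1 s.
At the end, for the whole second after the job is handed in: The tray is home in the chamber (within 8 mm of the back stop), at rest, the flap is shut behind it (within 0.06 rad), and both moulds lie flat on the tray's floor (within 3 mm and 0.06 rad), side by side with their thick ends at opposite ends of the tray (z of wedge_a_tab in the frame of tray_mid between 0.034 and 0.041 m and angle between each of wedge_a_tab, wedge_b_tab's own z axis and vertical below 0.06 rad and x of wedge_a_tab in the frame of tray_mid between -0.015 and 0.015 m and y of wedge_a_tab in the frame of tray_mid between -0.025 and 0.025 m and z of wedge_b_tab in the frame of tray_mid between 0.034 and 0.041 m and x of wedge_b_tab in the frame of tray_mid between -0.015 and 0.015 m and y of wedge_b_tab in the frame of tray_mid between -0.025 and 0.025 m and ((x of wedge_a_thick in the frame of tray_mid above 0.03 m and x of wedge_b_thick in the frame of tray_mid below -0.03 m) or (x of wedge_b_thick in the frame of tray_mid above 0.03 m and x of wedge_a_thick in the frame of tray_mid below -0.03 m)) and x of tray_mid in the frame of mouth above 0.1045 m and value of joint flap below 0.06 rad and linear speed of tray below 0.02 m/s); the robot touches nothing.
It fails at once if the gripper or arm touches the flap (contact force between any of the fingers, the arm and flap above 0.3 N).
It fails at once if the white powder jar is moved by more than 30 mm or tipped over (distance of powder_jar from where it was at the start of the episode above 0.03 m or angle between powder_jar's own z axis and vertical above 0.5 rad).
It fails at once if the amber jar is moved by more than 30 mm or tipped over (distance of amber_jar from where it was at the start of the episode above 0.03 m or angle between amber_jar's own z axis and vertical above 0.5 rad).
It fails at once if the sample tub is moved by more than 30 mm or tipped over (distance of sample_tub from where it was at the start of the episode above 0.03 m or angle between sample_tub's own z axis and vertical above 0.5 rad).
It fails at once if the spatula is moved by more than 30 mm or tipped over (distance of spatula from where it was at the start of the episode above 0.03 m or angle between spatula's own z axis and vertical above 0.5 rad).
It also fails if it takes over 72 s, if anything falls off the work surface, if the arm or the gripper's body presses on something with over 40 N, if the wrist force passes 120 N, or if a joint passes its speed limit or range.

## Robot

A 6-joint arm with a two-finger parallel gripper is mounted at the origin on the work surface. World frame = base frame: x ahead of the robot, y to its left, z up, the work surface at z = 0. Lengths are in mm, angles in rad, forces in N, time in s.
With the tool pointing down it reaches from about 350 to 975 mm from the base axis. Payload 7.1 kg.
Tool frame: the origin (TCP) lies at the very end of the fingers, on their centre line; the grasp point (between the pads) lies 19 mm behind it (ctrl.grasp_offset is the distance from the TCP to the grasp point, in mm); z points along the fingers, y is the line along which they close (so a half turn about z gives the same grasp; the last joint's range is limited). The gripper opens to 88 mm and grips with 3 to 60 N. Pads are 20 mm wide; open, the fingers measure 115 mm over their backs; the gripper's body (75 mm by 178 mm) begins 61 mm behind the grasp point.
Start: joints at [-1.24, 0.423, 1.63, -0, 1.089, -0.019], TCP at [214.21, -587.127, 222.675] pointing down, gripper open.
Joint ranges: [-3, 3], [-0.9, 2.11], [0.09, 2.58], [-1.31, 4.45], [0.11, 2.69], [-2.54, 2.54]. Speed limits (rad/s): [2.39, 2.39, 3.01, 3.14, 3.14, 3.14].

## Interface

Orientations are given as a rotation vector (axis times angle).
In Python, from workcell import ctrl, viewer, ticket, models gives the robot as it stands.
- The arm moves only by the tool play_rows, never from a script. Its arguments are lists of equal length, an entry for each row: "dp": the shift along the world's x, y, z in mm, a list of three; "yaw": the turn about the world's z in degrees. In form: {"dp": [[tx, ty, tz], ...], "yaw": [yaw, ...]}. A call has 1 to 8 rows; each row shifts and turns the commanded pose from where the row before left it; what a row does not reach is not made up. A row lasts 1/12 s, in which the tool goes at most 41.7 mm and 7.16 degrees, less where a joint would pass 70% of its speed; a pose out of reach is approached as far as the arm can. A call is refused whole if a number of a shift passes 41.7 or a number of a turn 7.16, either way. A call with a gripper value outside its range is refused whole. "gripper" is the closure, from 0 (fully open) to 1 (shut), set as the call begins (left out, the last holds). The fingers move at their own pace and stop on an object; the grip force is fixed at half the most. Time passes only in rows, so rows that do not move let the fingers close. It gives the time, the measured TCP pose, the force, the opening and the grip force at its end, in the units of the state.
- ctrl.get_obs(): the state, without advancing time (a new reading comes with each control period).
- viewer.get_image(name): name is "side" or "top"; returns a dict with "pixels" (400x640x3 uint8, red, green, blue), "range_z" (400x640 float32, mm along the optical axis (not along the pixel's ray), 0 where there is no reading), "fx", "fy", "cx", "cy" (pixels), "T" (4x4, takes a point from camera to world coordinates). Camera axes: x right, y up, looking along -z (the intrinsics and any distortion apply to the point x, -y, -z); pixel columns grow to the right and rows downward; lengths in mm; the calibration is good to about 2 mm. A picture is of the moment at which its call begins.
- ticket.close_job(): hands the job in; it is judged then, once.
Trained networks look in a picture, given as the dict that the camera call returned (one of the last four; its "shot" number tells which), for a name from the list of things; names that differ only in an ending like _2 or _b are one class to them, and where a whole thing is asked for, a point or a joint stands for the part that bears it (a point fixed in the world has none). Each returns a list of dicts, best first, with "conf" (0 to 1); they miss things now and then, are a little off and sometimes report something else, mostly with a low value. They report only what shows in the picture. A call takes as long as a camera call. They do not tell look-alikes from the thing itself.
- models.look_for(picture, name): "bbox" ([centre column, centre row, width, height] in pixels, round what is visible of it).
- models.landmark_of(picture, name): "location" ([column, row] in pixels: a listed point, or the origin of a listed thing).
The state is a dict: "t": time; "qpos": joint angles; "qvel": joint speeds; "joint_torque": joint torques, N m; "ee_pos": TCP position; "orientation": TCP orientation; "ft_force": force on the tool from outside, world axes, zero at the start; "moment": the same for the moment, N m; "width": finger opening in mm; "grasp_force": force on a finger pad.
Only numpy, scipy, OpenCV 4.12 (cv2) and the standard library are available. Lean on these libraries where they do the work, as an engineer would, in place of code of your own. Each camera call takes 0.05 s, during which the arm holds its last target. There are 200 camera calls.

## Working session

There is one attempt and no reset: what is moved stays moved. The work goes in short steps, Python scripts to look and compute and a tool call to move; the robot and the scene stay as the last step left them, time stands still between calls to the robot, and variables do not carry over. Pictures are saved under pics/ and viewed, at most 10 in all, crops included, and the job is handed in when it is done.

Besides the shell and the picture viewer there is one more tool, called after "Call:" as name([rows], argument=value, ...), one row to a line, values as JSON. play_rows: Moves the arm, as the interface text tells. Its arguments: {"type":"object","properties":{"dp":{"type":"array"},"yaw":{"type":"array"},"gripper":{"type":"number"}},"required":["dp","yaw"]}

```bash
mkdir -p pics
cat > h.py <<'E'
import numpy as np, cv2
from workcell import ctrl, viewer, ticket, models
def ray(im,px):
    T=np.array(im["T"]); d=np.array([(px[0]-im["cx"])/im["fx"],-(px[1]-im["cy"])/im["fy"],-1.0])
    return T[:3,3],T[:3,:3]@d
def at_z(im,px,z):
    o,d=ray(im,px); return o+d*(z-o[2])/d[2]
def at_d(im,px):
    o,d=ray(im,px); return o+d*im["range_z"][int(round(px[1])),int(round(px[0]))]
def proj(im,p):
    T=np.array(im["T"]); c=T[:3,:3].T@(np.array(p,float)-T[:3,3])
    return im["cx"]+im["fx"]*c[0]/-c[2], im["cy"]-im["fy"]*c[1]/-c[2]
E
python3 - <<'E'
from h import *
np.set_printoptions(precision=1,suppress=True)
for n in ["top","side"]:
    im=viewer.get_image(n); cv2.imwrite(f"pics/{n}0.png",im["pixels"][:,:,::-1])
    print(n,{k:im[k] for k in im if k not in("pixels","range_z")})
    for t in ["wedge_a_tab","wedge_a_thick","tray_mid","tray_handle","mouth","back_stop"]:
        for r in models.landmark_of(im,t): print(t,np.array(r["location"]),round(r["conf"],2),at_d(im,r["location"]))
print(ctrl.get_obs())
E
```

```text
top {'fx': 397.95464448741177, 'fy': 397.95464448741177, 'cx': 317.3533865439437, 'cy': 204.18169840328142, 'T': array([[   0. ,    1. ,   -0.1,  410.7],
       [  -1. ,    0. ,   -0. ,  -18.7],
       [  -0. ,    0.1,    1. , 1192.6],
       [   0. ,    0. ,    0. ,    1. ]]), 'shot': 1}
wedge_a_tab [374.2 231.8] 0.81 [ 438.  -170.4   47.1]
wedge_a_tab [313.6 167.1] 0.18 [628.7   8.2  14. ]
wedge_a_thick [385.6 226.9] 0.84 [ 454.4 -210.5    0.7]
tray_mid [316.1 167.5] 0.69 [628.5   0.8   9. ]
tray_mid [276.8 170.2] 0.62 [616.9 118.2  15.6]
tray_handle [372.5 166.8] 0.63 [ 625.4 -163.1   54.1]
mouth [273.6 166.5] 0.79 [612.3 117.6 100.5]
back_stop [224.3 169.8] 0.9 [601.2 255.9  95.6]
side {'fx': 436.49258636883025, 'fy': 436.49258636883025, 'cx': 322.09949017822083, 'cy': 201.56986179170744, 'T': array([[  -0.9,    0.3,   -0.4,  -14.3],
       [  -0.5,   -0.5,    0.7, 1001.2],
       [  -0. ,    0.8,    0.6,  873. ],
       [   0. ,    0. ,    0. ,    1. ]]), 'shot': 2}
wedge_a_tab [365.4 194.7] 0.61 [ 433.7 -166.6   30.9]
wedge_a_tab [368.5 192.6] 0.59 [ 425.7 -174.    37.6]
wedge_a_thick [367. 190.] 0.6 [ 430.4 -170.4   49.1]
wedge_a_thick [296.4 213.2] 0.56 [605.9  10.   10.2]
tray_mid [293.5 214.3] 0.59 [608.9  23.4  13.5]
tray_handle [315.1 179.6] 0.75 [ 622.9 -153.6   45.4]
tray_handle [319.3 259.2] 0.19 [435.9 168.6   5.2]
mouth [278.7 229.7] 0.94 [572.6 166.3  63.6]
mouth [379.7 164.6] 0.63 [ 479.5 -422.     5.8]
{'t': 0.7, 'qpos': array([-1.2,  0.4,  1.6, -0. ,  1.1, -0. ]), 'qvel': array([-0.,  0., -0., -0.,  0., -0.]), 'joint_torque': array([ -0. , -54.4, -27.4,   0.1,   0. ,  -0. ]), 'ee_pos': array([ 214.2, -587.1,  222.7]), 'orientation': array([ 3.1,  0.5, -0. ]), 'ft_force': array([ 0. , -0. ,  0.7]), 'moment': array([ 0.1, -0. , -0. ]), 'grasp_force': 0.0, 'width': 87.8632600762229}
```

View pics/top0.png

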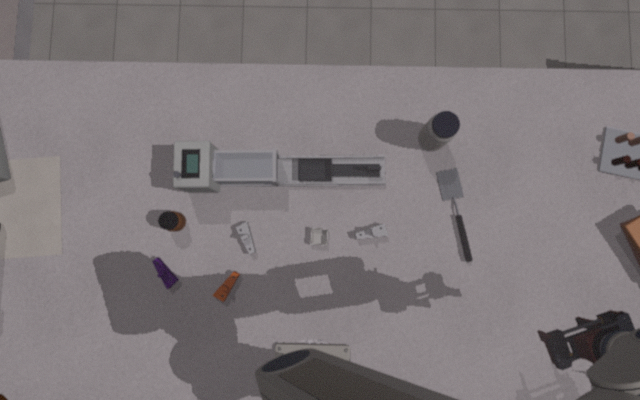

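View pics/side0.png

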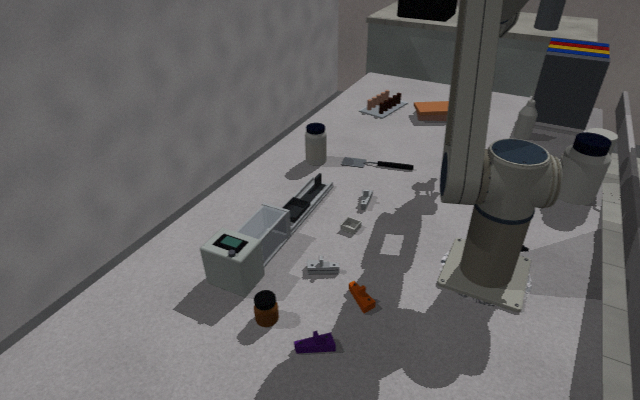

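The top view shows two aluminium moulds at (245,238) and (371,233), with the tub between them at (318,236). The orange (227,287) and purple (164,272) ones are look-alikes. The two silver ones fit "aluminium", so I'll confirm them in a crop and fit their poses.

```bash
cat >> h.py <<'E'
from scipy.optimize import minimize
BODY=[(40,14.5),(-50,14.5),(-50,-3.5),(40,-23.5)]
def cloud(im):
    v,u=np.mgrid[0:400,0:640]; T=np.array(im["T"]); r=im["range_z"]
    d=np.stack([(u-im["cx"])/im["fx"],-(v-im["cy"])/im["fy"],-np.ones_like(r)],-1)*r[...,None]
    return d@T[:3,:3].T+T[:3,3]
def sil(im,x,y,a,z0,win,k=8):
    c,s=np.cos(a),np.sin(a); x0,y0,w,h=win; m=np.zeros((h*k,w*k),np.uint8)
    for poly,zs in [(BODY,(z0+2,z0+26)),([(5,10),(-5,10),(-5,-10),(5,-10)],(z0+26,z0+50))]:
        P=[proj(im,(x+c*p-s*q,y+s*p+c*q,z)) for p,q in poly for z in zs]
        P=(np.array(P)-[x0-.5,y0-.5])*k
        cv2.fillConvexPoly(m,cv2.convexHull(np.round(P).astype(np.int32)),1)
    return cv2.resize(m.astype(np.float32),(w,h),interpolation=cv2.INTER_AREA)
def fit(im,px,z0=0,r=24,zmin=10,mask=None):
    x0,y0=int(px[0]-r),int(px[1]-r); win=(x0,y0,2*r,2*r)
    if mask is None:
        C=cloud(im)[y0:y0+2*r,x0:x0+2*r]; mask=((C[...,2]>z0+zmin)&(C[...,2]<z0+70)).astype(np.uint8)
        n,l,st,ce=cv2.connectedComponentsWithStats(mask,connectivity=8)
        mask=(l==1+np.argmax(st[1:,4])).astype(np.float32)
    vs,us=np.nonzero(mask); c0=at_z(im,(us.mean()+x0,vs.mean()+y0),z0+26)
    f=lambda p:np.abs(sil(im,p[0],p[1],p[2],z0,win)-mask).sum()
    best=[]
    for a in np.arange(0,2*np.pi,np.pi/12):
        x=np.array([c0[0]+0*np.cos(a),c0[1],a])
        o=minimize(f,x,method="Nelder-Mead",options=dict(initial_simplex=x+np.array([[0,0,0],[6,0,0],[0,6,0],[0,0,.15]]),xatol=.05,fatol=.05))
        best.append((o.fun,*o.x[:2],np.degrees(o.x[2])%360))
    best.sort(); return best[:6],mask.sum()
E
python3 - <<'E'
from h import *
np.set_printoptions(precision=1,suppress=True,linewidth=180)
im=viewer.get_image("top")
import pickle; pickle.dump(im,open("top0.pkl","wb"))
c=im["pixels"][140:310,150:400,::-1]; cv2.imwrite("pics/crop0.png",cv2.resize(c,None,fx=3.2,fy=3.2,interpolation=cv2.INTER_CUBIC))
for px in [(245,238),(371,233)]:
    b,n=fit(im,px); print(n)
    for r in b[:5]: print(np.array(r))
C=cloud(im)
print("z along apron row:",C[167,280:390,2])
print("col 340:",C[150:192,340,2]); print("col 315:",C[150:192,315,2])
E
```

```text
319.0
[ 26.7 415.4 203.8  29.8]
[ 26.7 415.4 203.8  29.8]
[ 26.7 415.4 203.8  29.9]
[ 27.  415.1 203.4  29.8]
[ 27.2 415.8 203.8  29.9]
303.0
[  20.8  437.2 -168.4  290.6]
[  20.8  437.2 -168.3  290.5]
[  20.8  437.2 -168.3  290.5]
[  20.9  437.1 -168.4  290.7]
[  20.9  437.1 -168.4  290.7]
z along apron row: [ 7.1 12.   7.   9.1  4.4  9.4  9.1  9.6 10.   8.5  5.1 11.   6.3  9.9  6.5  5.8  6.4  6.5 26.4 11.5 11.2 13.7  9.8 10.6  8.7 11.3 10.5 11.1 12.7  8.4 12.  12.2 10.   9.4 14.1
 10.5 12.1 14.1  5.2 12.6  9.8  7.8  9.2 12.3  8.   7.9 12.3 10.2 13.1  9.5  9.8 26.6 10.  12.3  9.9 12.4 13.6  9.   9.8  6.3 12.5 11.2 10.2  8.6 12.5 12.7 12.6  8.5  9.6  9.
 10.9  6.7 12.7 10.3 11.  11.8  9.9  8.1 10.  12.5 12.3 10.4  9.7 13.1  7.4 11.3  8.7 49.2 56.2 56.8 51.9 56.5 57.6 57.6 53.4 56.5 52.4 56.7 58.9 54.5 55.7 57.7 11.4  5.5 11.8
  4.  -1.   0.9 -3.3 -0.3]
col 340: [ 1.8 -2.2 -2.6  2.2 -0.   2.7 16.3 20.7 13.2 10.8 10.  11.9  6.7 13.4 11.2 14.8  7.2 12.5 10.  11.  11.2 10.7  7.6  9.9  6.8  7.4  9.6  6.6  6.3  7.4 10.8  1.8 22.8 12.2 12.4
  0.6 -0.9  2.5 -2.4  0.  -1.2 -0.8]
col 315: [-2.  -2.4 -1.4  0.5  2.1  1.4 23.7 20.3 30.  19.8  9.7 12.3 14.7  9.  11.7  6.  11.4 10.5  8.  11.1  9.7  7.3  9.6 13.5 15.9  4.9 11.   4.8 15.3 12.2 32.2 14.9 23.3 19.  16.3
  6.4 -1.4  1.6  2.7 -1.2 -3.6 -3.4]
```

View pics/crop0.png

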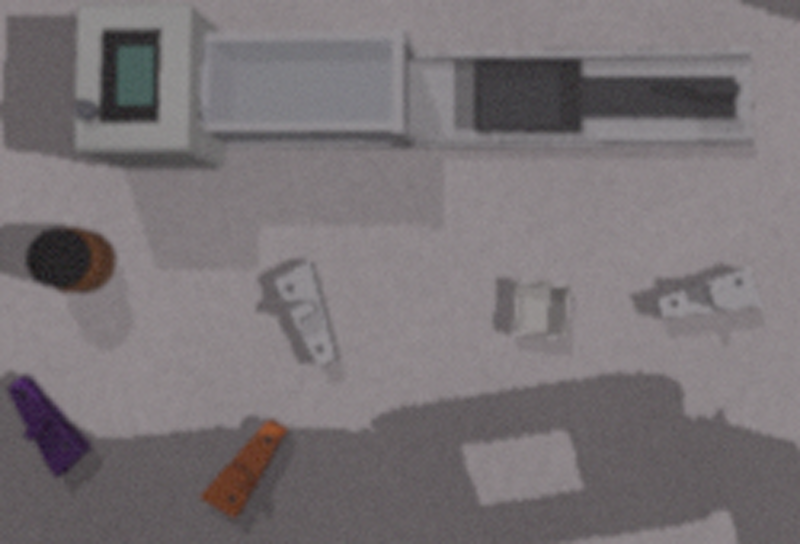

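Crop: mould 1 is silver at crop (303,312), thick end up. Mould 2 is silver at (700,293), thick end right. The tray's dark box is at (528,95) and its handle at (738,92). Orange (245,470) and purple (50,425) are the decoys. I'll refine the poses with averaged frames.

```bash
cat >> h.py <<'E'
def avg(name="top",n=6):
    ims=[viewer.get_image(name) for _ in range(n)]; im=dict(ims[-1])
    im["range_z"]=np.median([i["range_z"] for i in ims],0).astype(np.float32)
    im["pixels"]=np.mean([i["pixels"].astype(float) for i in ims],0); return im
def tsil(im,x,y,a,win,k=8):
    c,s=np.cos(a),np.sin(a); x0,y0,w,h=win; m=np.zeros((h*k,w*k),np.uint8)
    for (xa,xb,hw),zs in [((-50.5,50.5,33.5),(8,30)),((-192.5,-50,20),(11,11)),((-192.5,-152.5,5),(11,56))]:
        P=[proj(im,(x+c*p-s*q,y+s*p+c*q,z)) for p in(xa,xb) for q in(-hw,hw) for z in zs]
        cv2.fillConvexPoly(m,cv2.convexHull(np.round((np.array(P)-[x0-.5,y0-.5])*k).astype(np.int32)),1)
    return cv2.resize(m.astype(np.float32),(w,h),interpolation=cv2.INTER_AREA)
def fit_tray(im,p0,win=(285,145,105,45),thr=75):
    g=im["pixels"][win[1]:win[1]+win[3],win[0]:win[0]+win[2]].mean(-1)
    mask=np.clip((thr+15-g)/30,0,1)
    f=lambda p:np.abs(tsil(im,*p,win)-mask).sum()
    x=np.array(p0,float); 
    for _ in range(2):
        o=minimize(f,x,method="Nelder-Mead",options=dict(initial_simplex=x+np.array([[0,0,0],[5,0,0],[0,5,0],[0,0,.05]]),xatol=.02,fatol=.02)); x=o.x
    return o,mask
E
python3 - <<'E'
from h import *
import pickle
np.set_printoptions(precision=1,suppress=True,linewidth=180)
im=avg(); pickle.dump(im,open("avg0.pkl","wb"))
g=im["pixels"].mean(-1)
print(g[167,285:392:2]); print(g[148:190,315]); print(g[148:190,345])
o,m=fit_tray(im,(622,0,np.pi/2)); print("tray",o.x[:2],np.degrees(o.x[2]),o.fun,m.sum())
for px in [(245,238),(371,233)]:
  for zm in (8,13):
    b,n=fit(im,px,zmin=zm); print(n,np.array(b[0]),np.array(b[3]))
C=cloud(im)[...,2]
for y in range(222,256): print(y,C[y,230:262].astype(int))
R=cv2.Rodrigues(np.array(ctrl.get_obs()["orientation"]))[0]; print(R[:,1],np.degrees(np.arctan2(R[1,1],R[0,1])))
for n in ["powder_jar","sample_tub"]:
  for r in models.landmark_of(im:=viewer.get_image("top"),n): print(n,at_z(im,r["location"],0),r["conf"])
E
```

```text
[137.9 138.9 138.2 130.8  99.7 101.2  93.3  58.1  66.3  65.3  65.9  65.8  65.4  66.6  65.8  64.6  65.4  65.   65.5  63.8  57.4  53.3  53.7  60.2  63.2  64.1  67.4  66.8  65.6
  65.7  65.8  67.3  66.9  64.2  59.1  56.9  56.5  57.   54.3  55.2  56.1  55.5  66.1  65.7  65.2  64.1  66.2  66.  112.9 140.1 135.9 139.1 138.3 137.8]
[134.7 135.4 134.1 134.3 134.6 136.9 136.4 137.5 136.6 121.8  81.8  57.4  57.1  60.4  60.9  59.4  62.5  62.9  65.6  64.6  66.3  66.3  65.1  64.1  65.   64.9  65.4  65.4  67.3
  65.1  65.7  62.3  64.1  91.7 118.2 122.1 119.6 119.9 116.  120.1 123.1 127. ]
[135.9 137.7 137.5 135.7 136.  135.5 133.8 133.3 133.9 118.9 108.3 120.4 125.4 132.8 136.7 120.2  83.3  61.6  66.1  65.8  65.2  67.1  63.6  64.6  65.8  66.   66.2  69.6  89.5
 119.6 136.3 138.2 135.3 138.2 140.3 130.8 112.  117.3 122.3 119.8 120.2 126.2]
tray [621.4   5.4] 90.79299080180688 295.78414351851853 1149.5833333333333
321.0 [ 25.  415.4 203.5  29.6] [ 25.6 415.4 203.7  29.9]
316.0 [ 28.5 415.4 203.9  29.6] [ 29.5 415.4 204.2  29.8]
302.0 [  21.2  437.2 -168.7  290.5] [  21.3  437.3 -168.6  290.6]
301.0 
[... 2937 characters left out ...]
0  0  1  0  0  1 -1 -2  1  0 -1  0 23 27 25 25 25 25 27 24  7  0 -1 -2 -1  0  0]
251 [-1  0 -1  0  0 -1  0  0  0  0  0 -2  0  0 -1 -1  0 -1 25 25 24 26 25 26 24 13  0  0  0  0  0  0]
252 [ 0  0 -1  0 -1  0 -2 -1  0  0  0  0  0 -2  2  0  1 -1 26 25 25 26 26 27 21  0 -1  0  0  0 -1  0]
253 [ 0 -1  0  0 -1  0  1  0  0 -2 -1  0  0 -1 -1  0 -1  0  1 25 26 25 24  2 -1  0  0 -1  0 -1  0  0]
254 [ 0  0 -1 -1 -1  0  0  0  0  0  1  0  0  0  0 -1  0  0 -1 24 23  0  0  0 -1 -2 -1  0  1  0 -2  0]
255 [ 0  0  0  0 -1  0  0 -1 -1 -1  0  0 -2  0  1  0 -1  0 -1  0  0  0  0  0  0  0  0 -2  0 -1  0  0]
[ 0.3 -0.9  0. ] -69.9568394628513
powder_jar [ 720.6 -341.4    0. ] 0.83
sample_tub [417.1  -7.4   0. ] 0.87
```

Run:
```python
from h import *
import pickle
np.set_printoptions(precision=1,suppress=True,linewidth=180)
im=pickle.load(open("avg0.pkl","rb"))
for p0 in [(622,-14,np.pi/2),(618,-16,1.6)]:
  for thr in (80,95):
    o,m=fit_tray(im,p0,thr=thr); print("tray",o.x[:2],np.degrees(o.x[2]),o.fun,m.sum())
C=cloud(im)
for c in [(245,238),(371,233)]:
    w=C[c[1]-24:c[1]+24,c[0]-24:c[0]+24].reshape(-1,3); w=w[(w[:,2]>44)&(w[:,2]<56)]; print("tabtop",len(w),w.mean(0))
w=C[150:185,360:392].reshape(-1,3); w=w[(w[:,2]>50)&(w[:,2]<62)]; print("handle top",len(w),w.mean(0),w.min(0),w.max(0))
# chamber / rails
for c in (285,290,340,345,375): print(c,[ (r,round(C[r,c,0]),round(C[r,c,2])) for r in range(150,190) if 14<C[r,c,2]<26])
w=C[145:190,210:292]; 
for r in (152,167,184): print(r,[(int(C[r,c,1]),int(C[r,c,2])) for c in range(268,290)])
```

```text
tray [620.4   5.5] 91.04103770522234 148.12291666666667 1302.462962962963
tray [621.2   6.3] 90.80946044313683 79.46805555555557 1464.0314814814815
tray [620.6   4.7] 91.2462817617781 149.30266203703704 1302.462962962963
tray [621.2   6.3] 90.83678468393796 79.46805555555557 1464.0314814814815
tabtop 25 [414.9 202.3  49.4]
tabtop 27 [ 437.  -168.4   49.1]
handle top 55 [ 623.2 -167.6   55.6] [ 618.1 -187.8   50.3] [ 628.  -147.6   57.4]
285 [(156, 660, 19), (157, 657, 20), (158, 654, 17), (183, 578, 20), (184, 575, 19)]
290 [(156, 660, 19), (157, 657, 18), (158, 654, 18), (183, 578, 20), (184, 575, 21)]
340 [(156, 663, 19), (157, 660, 18), (182, 584, 19), (183, 581, 20)]
345 [(156, 663, 20), (157, 661, 17), (182, 585, 18), (183, 581, 21)]
375 [(156, 665, 20), (157, 662, 20), (182, 586, 19), (183, 583, 20)]
152 [(134, 98), (131, 99), (129, 98), (126, 100), (123, 100), (120, 100), (117, 100), (114, 100), (112, 98), (112, 72), (118, 0), (115, -1), (111, 0), (108, 0), (105, 0), (102, 0), (99, 0), (96, 0), (93, 0), (90, 0), (87, 0), (84, 0)]
167 [(133, 99), (130, 100), (127, 98), (124, 101), (122, 98), (118, 104), (116, 99), (113, 100), (111, 97), (117, 16), (115, 8), (112, 8), (109, 6), (106, 6), (103, 8), (100, 7), (97, 8), (94, 6), (91, 8), (88, 6), (85, 6), (82, 8)]
184 [(144, 10), (141, 7), (138, 8), (135, 9), (132, 8), (129, 7), (126, 6), (118, 51), (115, 51), (112, 48), (109, 46), (109, 20), (106, 20), (104, 17), (100, 20), (98, 19), (95, 18), (92, 19), (89, 19), (86, 18), (83, 20), (80, 19)]
```

Call:
play_rows([
  [14, 26, 0],
  [28, 52, 0],
  [14, 26, 0],
  [14, 26, 0],
  [14, 26, 0],
  [14, 26, 0],
  [14, 26, 0],
  [14, 26, 0],
], yaw=[0.5, 0, 0, 0, 0, 0, 0, 0], gripper=0)

```text
refused, shift out of range in row 2
```

Call:
play_rows([
  [14, 26, 0],
  [14, 26, 0],
  [14, 26, 0],
  [14, 26, 0],
  [14, 26, 0],
  [14, 26, 0],
  [14, 26, 0],
  [14, 26, 0],
], yaw=[0.5, 0, 0, 0, 0, 0, 0, 0], gripper=0)

```text
t: 1.92
ee_pos: [326.7, -377.9, 222.9]
orientation: [3.091, 0.56, 0.0]
ft_force: [0.7, -0.8, 0.0]
width: 88.0
grasp_force: 0.0
```

Call:
play_rows([
  [14, 26, -10],
  [14, 26, -20],
  [14, 26, -20],
  [14, 26, -20],
  [14, 26, -20],
  [14, 26, -20],
  [14, 26, -12],
  [13, 28, 0],
], yaw=[0, 0, 0, 0, 0, 0, 0, 0])

```text
t: 2.58
ee_pos: [436.5, -167.4, 98.5]
orientation: [-3.09, -0.56, 0.005]
ft_force: [0.6, -0.3, 1.2]
width: 87.8
grasp_force: 0.0
```

Call:
play_rows([
  [0, 0.5, -20],
  [0, 0, -20],
  [0, 0, -15],
  [0, 0, -10],
  [0, 0, -5],
  [0, 0, 0],
], yaw=[0, 0, 0, 0, 0, 0])

```text
t: 3.08
ee_pos: [436.8, -168.6, 29.9]
orientation: [-3.091, -0.56, 0.002]
ft_force: [0.1, 0.1, 0.6]
width: 87.7
grasp_force: 0.0
```

Call:
play_rows([
  [0, 0, 0],
  [0, 0, 0],
  [0, 0, 0],
  [0, 0, 0],
  [0, 0, 0],
  [0, 0, 0],
], yaw=[0, 0, 0, 0, 0, 0], gripper=1)

```text
t: 3.58
ee_pos: [437.4, -168.8, 31.0]
orientation: [3.091, 0.56, 0.001]
ft_force: [-0.2, 0.2, -0.6]
width: 51.6
grasp_force: 0.0
```

Call:
play_rows([
  [0, 0, 0],
  [0, 0, 0],
  [0, 0, 0],
  [0, 0, 0],
  [0, 0, 0],
  [0, 0, 0],
  [0, 0, 0],
  [0, 0, 0],
], yaw=[0, 0, 0, 0, 0, 0, 0, 0])

```text
t: 4.25
ee_pos: [437.2, -168.6, 30.6]
orientation: [-3.091, -0.56, 0.0]
ft_force: [1.0, 0.6, -1.1]
width: 9.5
grasp_force: 30.0
```

Call:
play_rows([
  [0, 0, 15],
  [0, 0, 25],
  [0, 0, 30],
  [20, 17, 30],
  [24, 21, 0],
  [24, 21, 0],
  [24, 21, 0],
  [24, 21, 0],
], yaw=[0, 0, -2.4, -3, -3, -3, -3, -3])

```text
t: 4.92
ee_pos: [554.0, -66.5, 130.8]
orientation: [3.141, 0.082, 0.0]
ft_force: [0.6, -0.9, -2.1]
width: 9.7
grasp_force: 30.0
```

Call:
play_rows([
  [24, 21, 0],
  [24, 21, 0],
  [24, 21, 0],
  [10.6, 5.2, 0],
  [0, 0, -15],
  [0, 0, -15],
  [0, 0, 0],
  [0, 0, 0],
], yaw=[-2, 0, 0, 0, 0, 0, 0, 0])

```text
t: 5.58
ee_pos: [634.6, 0.6, 99.5]
orientation: [-3.141, -0.031, 0.005]
ft_force: [0.3, -0.2, -0.8]
width: 9.4
grasp_force: 30.0
```

```bash
cat >> h.py <<'E'
def outline(img,im,pts,col,off,k):
    P=np.array([[(a-off[0]+.5)*k,(b-off[1]+.5)*k] for a,b in (proj(im,p) for p in pts)])
    cv2.polylines(img,[np.round(P).astype(np.int32)],True,col,1,cv2.LINE_AA)
def place(pts,x,y,deg,z):
    a=np.radians(deg); c,s=np.cos(a),np.sin(a); return [(x+c*p-s*q,y+s*p+c*q,z) for p,q in pts]
RIM=[(50.5,33.5),(-50.5,33.5),(-50.5,-33.5),(50.5,-33.5)]
E
python3 - <<'E'
from h import *
im=avg("side",3); off=(260,150); k=8
img=cv2.resize(np.ascontiguousarray(im["pixels"][150:225,260:360,::-1]).astype(np.uint8),None,fx=k,fy=k,interpolation=cv2.INTER_CUBIC)
p=ctrl.get_obs()["ee_pos"]; print(p)
dz=p[2]-30.7
outline(img,im,place(BODY,p[0],p[1],-88.9,dz+26),(0,0,255),off,k)
outline(img,im,place(RIM,621,5.3,91.1,30),(0,255,0),off,k)
cv2.imwrite("pics/held1.png",img)
E
```

```text
[6.36202177e+02 3.70114741e-01 1.01484045e+02]
```

View pics/held1.png

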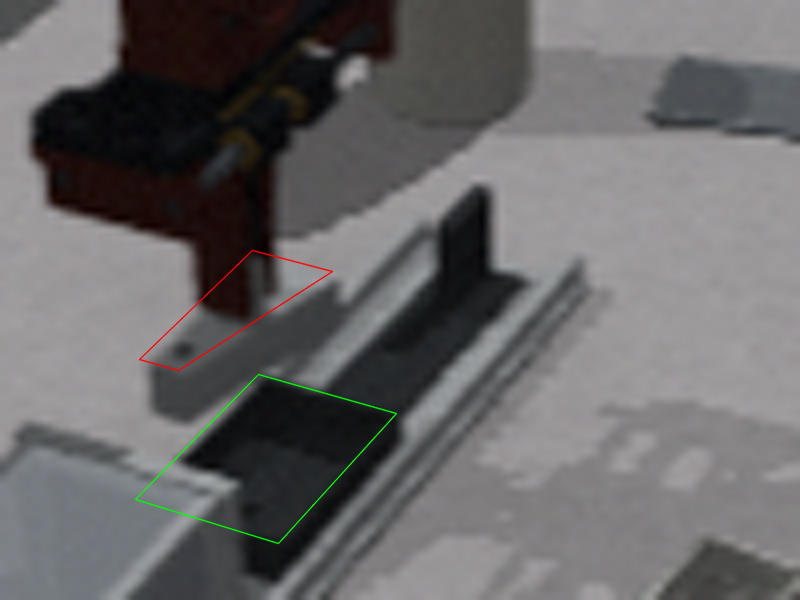

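The side crop shows the held mould at (240,330) and the tray box at (300,440). Both sit about (10,14) px off the predicted outlines, a shared camera offset, so their relative placement looks right. Lowering.

Call:
play_rows([
  [0, 0, -15],
  [0, 0, -15],
  [0, 0, -8],
  [0, 0, -4],
  [0, 0, -4],
  [0, 0, 0],
], yaw=[0, 0, 0, 0, 0, 0])

```text
t: 6.23
ee_pos: [635.8, 0.5, 54.5]
orientation: [-3.141, -0.031, 0.0]
ft_force: [-0.0, 0.6, -1.8]
width: 9.8
grasp_force: 30.0
```

Call:
play_rows([
  [0, 0, -3],
  [0, 0, -3],
  [0, 0, -2],
  [0, 0, -2],
  [0, 0, 0],
], yaw=[0, 0, 0, 0, 0])

```text
t: 6.65
ee_pos: [635.6, 0.6, 44.3]
orientation: [-3.141, -0.031, 0.001]
ft_force: [-0.8, 0.7, -1.6]
width: 9.5
grasp_force: 30.0
```

Call:
play_rows([
  [0, 0, -1.5],
  [0, 0, -1.5],
  [0, 0, 0],
  [0, 0, 0],
], yaw=[0, 0, 0, 0])

```text
t: 6.98
ee_pos: [635.9, 0.6, 41.7]
orientation: [-3.141, -0.031, -0.0]
ft_force: [0.1, -0.3, -1.0]
width: 10.0
grasp_force: 30.0
```

Call:
play_rows([
  [0, 0, -0.5],
  [0, 0, 0],
  [0, 0, 0],
  [0, 0, 0],
  [0, 0, 0],
  [0, 0, 0],
  [0, 0, 0],
], yaw=[0, 0, 0, 0, 0, 0, 0], gripper=0)

```text
t: 7.57
ee_pos: [635.8, 0.6, 41.2]
orientation: [3.141, 0.031, 0.0]
ft_force: [0.1, -0.2, 0.6]
width: 53.1
grasp_force: 0.0
```

Call:
play_rows([
  [0, 0, 15],
  [0, 0, 30],
  [0, 0, 40],
  [-20, 10, 20],
  [-36, 18, 0],
  [-36, 18, 0],
  [-36, 18, 0],
  [-36, 18, 0],
], yaw=[0, 0, 0, 0, 0, 0, 0, 0])

```text
t: 8.23
ee_pos: [470.2, 83.0, 146.4]
orientation: [-3.141, -0.03, -0.001]
ft_force: [0.1, 1.5, 0.1]
width: 87.7
grasp_force: 0.0
```

Call:
play_rows([
  [-8, 16, 0],
  [-8, 16, 0],
  [-8, 16, 0],
  [-8, 16, 0],
  [-8, 16, 0],
  [-8, 16, 0],
  [-8, 16, 0],
  [-0.6, 8.8, 0],
], yaw=[7, 7, 7, 7, 7, 7, 7, 7])

```text
t: 8.9
ee_pos: [413.9, 204.5, 146.2]
orientation: [-2.754, -1.512, 0.001]
ft_force: [0.6, -0.1, -0.2]
width: 87.8
grasp_force: 0.0
```

Call:
play_rows([
  [0, 0, 0],
  [0, 0, 0],
  [0, 0, -5],
  [0, 0, -10],
  [0, 0, -10],
  [0, 0, -10],
  [0, 0, -10],
  [0, 0, 0],
], yaw=[7, 7, 7, 7, 7, 7, 7, 7])

```text
t: 9.57
ee_pos: [414.3, 203.0, 99.8]
orientation: [-1.722, -2.626, 0.003]
ft_force: [0.1, 0.0, -0.9]
width: 88.1
grasp_force: 0.0
```

Run:
```python
from h import *
np.set_printoptions(precision=1,suppress=True,linewidth=180)
im=avg("top",4)
c=im["pixels"][140:260,220:400,::-1].astype(np.uint8); off=(220,140);k=4
img=cv2.resize(np.ascontiguousarray(c),None,fx=k,fy=k,interpolation=cv2.INTER_CUBIC)
C=cloud(im)
w=C[145:190,285:330].reshape(-1,3); t=w[(w[:,2]>54)&(w[:,2]<70)]; print("tab2",len(t),t.mean(0))
b=w[(w[:,2]>33)&(w[:,2]<42)]; print("body",len(b),b.mean(0),b.min(0),b.max(0))
w=C[150:185,355:392].reshape(-1,3); w=w[(w[:,2]>50)&(w[:,2]<62)]; print("handle",len(w),w.mean(0),w.min(0),w.max(0))
print(C[150:186,304,2].astype(int)); print(C[150:186,304,0].astype(int)); print(C[150:186,320,2].astype(int))
print(C[163,288:334,2].astype(int)); print(C[163,288:334,1].astype(int))
outline(img,im,place(BODY,635.8,.6,-88.9,37),(0,0,255),off,k)
outline(img,im,place(RIM,621,5.3,91.1,30),(0,255,0),off,k)
cv2.imwrite("pics/placed1.png",img); print(ctrl.get_obs()["ee_pos"])
```

```text
tab2 21 [635.1   0.6  60.5]
body 270 [634.9   0.4  36.6] [613.7 -37.8  33.2] [649.9  48.3  39.5]
handle 56 [ 623.1 -167.3   55.4] [ 618.4 -187.5   50. ] [ 628.  -147.4   57.7]
[-1  1 -2  0  0  0 19 18 28 35 36 35 36 38 37 36 34 14 11 10  9 10 12  9 10 10  9 11 10 29 28  8 20 18 16  7]
[683 679 677 674 671 668 660 658 652 648 645 642 639 635 633 630 627 628 625 623 620 616 613 611 607 604 601 598 595 589 586 586 582 579 576 574]
[ 2  1  0 -2 -1  0 21 19 30 37 37 35 35 35 38 36 36 36 35 38 23 12 10  9 10 11 10 11 12 11 29  8 20 19 14  5]
[ 6  8  8  6  7  8  7  6  9  9 31  8 36 36 37 33 38 35 38 35 34 35 36 34 36 37 37 62 59 59 37 37 35 36 37 39 37 38 36 37 34 36 10 30  8  6]
[ 86  82  79  76  73  70  67  64  61  58  54  52  48  45  42  39  36  33  30  27  24  21  18  15  12   9   6   3   0  -2  -4  -7 -10 -13 -16 -19 -22 -25 -28 -31 -34 -37 -40 -43
 -46 -49]
[415.4 203.5 101.4]
```

View pics/placed1.png

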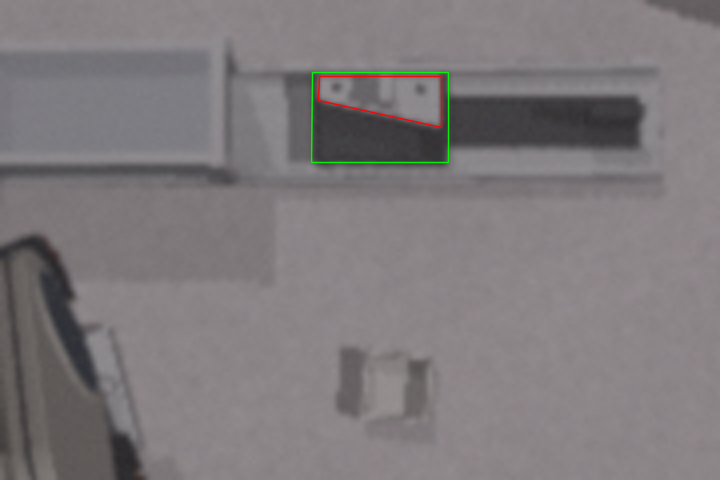

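The first mould lies flat in the tray at crop (380,97), matching the predicted red outline within about 1 px. The tub at (388,387) is untouched. On to mould 1.

Call:
play_rows([
  [0, 0, -15],
  [0, 0, -20],
  [0, 0, -15],
  [0, 0, -10],
  [0, 0, -7],
  [0, 0, -3.5],
  [0, 0, 0],
], yaw=[6.6, 0, 0, 0, 0, 0, 0])

```text
t: 10.35
ee_pos: [415.1, 203.3, 30.4]
orientation: [-1.578, -2.716, 0.001]
ft_force: [0.5, -0.1, 0.4]
width: 88.0
grasp_force: 0.0
```

Call:
play_rows([
  [0, 0, 0],
  [0, 0, 0],
  [0, 0, 0],
  [0, 0, 0],
  [0, 0, 0],
  [0, 0, 0],
  [0, 0, 0],
  [0, 0, 0],
], yaw=[0, 0, 0, 0, 0, 0, 0, 0], gripper=1)

```text
t: 11.02
ee_pos: [415.3, 203.4, 30.8]
orientation: [1.577, 2.717, 0.0]
ft_force: [0.3, -0.0, -0.1]
width: 38.0
grasp_force: 0.0
```

Call:
play_rows([
  [0, 0, 0],
  [0, 0, 0],
  [0, 0, 0],
  [0, 0, 0],
  [0, 0, 0],
  [0, 0, 0],
], yaw=[0, 0, 0, 0, 0, 0])

```text
t: 11.52
ee_pos: [415.0, 203.3, 30.6]
orientation: [-1.577, -2.717, 0.001]
ft_force: [-0.6, -0.1, -0.1]
width: 9.8
grasp_force: 30.0
```

Call:
play_rows([
  [0, 0, 15],
  [0, 0, 30],
  [0, -10, 35],
  [10, -30, 30],
  [10, -30, 0],
  [10, -30, 0],
  [20, -25, 0],
  [25, -20, 0],
], yaw=[0, 0, 5, 6, 6, 6, 6, 6])

```text
t: 12.18
ee_pos: [488.7, 57.8, 139.4]
orientation: [-0.679, -3.066, 0.001]
ft_force: [-0.3, 0.5, -1.9]
width: 9.7
grasp_force: 30.0
```

Call:
play_rows([
  [28, -15, 0],
  [28, -15, 0],
  [28, -10, 0],
  [22, -8.4, 0],
  [10, 0, -15],
  [0, 0, -25],
  [0, 0, -10],
  [0, 0, 0],
], yaw=[6, 6, 6, 6, 2.4, 0, 0, 0])

```text
t: 12.85
ee_pos: [602.9, 11.3, 86.2]
orientation: [0.031, -3.135, -0.0]
ft_force: [-0.7, 0.9, -1.8]
width: 9.6
grasp_force: 30.0
```

Call:
play_rows([
  [0, 0, 0],
  [0, 0, 0],
  [0, 0, 0],
], yaw=[0, 0, 0])

```text
t: 13.1
ee_pos: [606.3, 11.5, 90.6]
orientation: [-0.032, 3.14, -0.0]
ft_force: [-0.3, 0.1, -1.3]
width: 9.8
grasp_force: 30.0
```

Call:
play_rows([
  [0, -1, -10],
  [0, 0, -10],
  [0, 0, -5],
  [0, 0, 0],
], yaw=[0, 0, 0, 0])

```text
t: 13.43
ee_pos: [604.5, 10.3, 62.6]
orientation: [0.031, -3.139, -0.0]
ft_force: [-1.0, -0.5, -1.6]
width: 9.8
grasp_force: 30.0
```

Call:
play_rows([
  [0, 0, 0],
  [0, 0, 0],
  [0, 0, 0],
  [0, 0, 0],
], yaw=[0, 0, 0, 0])

```text
t: 13.77
ee_pos: [606.0, 10.3, 64.7]
orientation: [-0.031, 3.141, -0.0]
ft_force: [0.2, -0.8, -1.4]
width: 9.8
grasp_force: 30.0
```

Target is (606.2, 10.0), so this is fine. Lowering.

Call:
play_rows([
  [0, 0, -5],
  [0, 0, -4],
  [0, 0, -4],
  [0, 0, -4],
  [0, 0, 0],
  [0, 0, 0],
], yaw=[0, 0, 0, 0, 0, 0])

```text
t: 14.27
ee_pos: [605.5, 10.3, 46.8]
orientation: [0.031, -3.141, -0.0]
ft_force: [0.3, 1.3, -2.2]
width: 9.8
grasp_force: 30.0
```

Call:
play_rows([
  [0, 0, -2],
  [0, 0, -2],
  [0, 0, -2],
  [0, 0, -0.5],
  [0, 0, 0],
  [0, 0, 0],
], yaw=[0, 0, 0, 0, 0, 0])

```text
t: 14.77
ee_pos: [606.0, 10.3, 41.6]
orientation: [-0.031, 3.141, -0.0]
ft_force: [-1.4, -0.2, 6.1]
width: 9.3
grasp_force: 30.0
```

Call:
play_rows([
  [0, 0, 0],
  [0, 0, 0],
  [0, 0, 0],
  [0, 0, 0],
  [0, 0, 0],
  [0, 0, 0],
  [0, 0, 0],
], yaw=[0, 0, 0, 0, 0, 0, 0], gripper=0)

```text
t: 15.35
ee_pos: [605.8, 10.3, 40.8]
orientation: [0.031, -3.141, 0.0]
ft_force: [-0.3, 0.6, -1.1]
width: 52.7
grasp_force: 0.0
```

Call:
play_rows([
  [0, 0, 15],
  [0, 0, 30],
  [0, -10, 40],
  [0, -30, 10],
  [2, -30, 0],
  [5, -35, 0],
  [5, -35, 0],
  [5, -37.7, 0],
], yaw=[0, 0, 0, -7, -7, -7, -7, -7])

```text
t: 16.02
ee_pos: [622.8, -168.5, 136.2]
orientation: [0.923, 3.003, 0.0]
ft_force: [0.5, -0.2, 0.7]
width: 87.8
grasp_force: 0.0
```

Call:
play_rows([
  [0, 0, 0],
  [0, 0, 0],
  [0, 0, 0],
  [0, 0, 0],
  [0, 0, 0],
  [0, 0, -5],
  [0, 0, -15],
  [0, 0, -15],
], yaw=[-7, -7, -7, -7, -7, -7, -7, -6])

```text
t: 16.68
ee_pos: [623.3, -167.6, 101.1]
orientation: [2.205, 2.236, 0.001]
ft_force: [-0.6, -0.3, -0.5]
width: 87.8
grasp_force: 0.0
```

Run:
```python
from h import *
np.set_printoptions(precision=1,suppress=True,linewidth=180)
print(ctrl.get_obs()["ee_pos"])
im=avg("top",4)
c=im["pixels"][140:210,270:400,::-1].astype(np.uint8); off=(270,140);k=6
img=cv2.resize(np.ascontiguousarray(c),None,fx=k,fy=k,interpolation=cv2.INTER_CUBIC)
C=cloud(im)
w=C[145:190,285:340].reshape(-1,3); t=w[(w[:,2]>54)&(w[:,2]<66)]; print("tabs",len(t))
for s in (1,-1):
    q=t[(t[:,0]-621)*s>0]; print(len(q),q.mean(0) if len(q) else 0)
print(C[158:184:1,296:333:3,2].astype(int))
for b in [(635.8,.6,-88.9),(606.2,10.3,91.1)]: outline(img,im,place(BODY,*b,37),(0,0,255),off,k)
outline(img,im,place(RIM,621,5.3,91.1,30),(0,255,0),off,k)
cv2.imwrite("pics/placed2.png",img)
```

```text
[ 623.3 -167.6  101.1]
tabs 49
21 [635.1   0.6  60.4]
28 [605.9  10.   59.9]
[[16 30 29 29 28 28 28 30 31 28 26 28 12]
 [ 6 23 34 37 39 36 35 61 35 36 37 34  7]
 [ 9  9 35 36 36 36 36 60 37 36 37 36  7]
 [ 8 10 37 35 38 36 36 60 35 36 36 34  6]
 [ 6 10 35 35 35 37 36 61 32 36 34 36  7]
 [ 8 12 36 36 35 35 38 58 37 37 36 36  8]
 [ 7 10 35 36 35 36 36 61 37 34 35 35  9]
 [ 7 10 35 36 37 38 35 60 38 36 34 36  8]
 [ 7 36 37 35 36 35 35 49 35 34 36 36 10]
 [ 7 36 36 36 30 36 35 37 36 34 37 37 10]
 [ 6 32 35 37 35 35 35 37 36 36 36 36 12]
 [ 7 36 38 34 38 62 60 28 38 37 38 37 10]
 [ 5 34 38 34 36 60 58 37 37 34 37 34 11]
 [ 7 35 34 37 38 60 60 35 37 36 35 37 13]
 [ 4 36 34 38 35 61 59 35 36 36 34 36 11]
 [ 7 35 34 37 37 61 60 36 33 38 37 36 10]
 [ 7 39 36 35 36 60 60 34 38 36 34 37  9]
 [ 7 35 37 37 37 58 55 37 35 37 35 36  9]
 [ 9 34 36 37 38 41 39 35 37 35 35 37  9]
 [ 7 35 36 34 35 35 36 35 34 37 34 36  7]
 [ 6 33 33 31 33 32 31 31 32 33 30 31  7]
 [ 4 30 29 30 30 11 10 12 11 11 11  9  9]
 [ 9 27 28 29 27 31 31 31 29 31 31 28  5]
 [ 6  8  9  9 10  7  8 13 11 10 11  9  8]
 [19 19 20 20 18 20 18 20 19 18 19 20 20]
 [19 18 18 20 22 17 19 19 20 21 18 19 18]]
```

View pics/placed2.png

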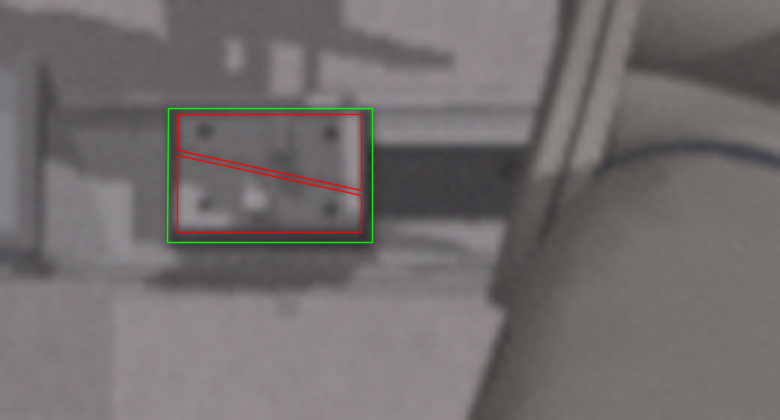

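Both moulds lie flat in the tray, head to tail, inside the green rim at (270,175), with body tops at z≈36. Now I'll grip the handle.

Call:
play_rows([
  [0, 0, -20],
  [0, 0, -20],
  [0, 0, -15],
  [0, 0, -12],
  [0, 0, -7],
  [0, 0, 0],
  [0, 0, 0],
], yaw=[0, 0, 0, 0, 0, 0, 0])

```text
t: 17.47
ee_pos: [623.0, -167.4, 27.0]
orientation: [-2.199, -2.244, 0.0]
ft_force: [-0.0, 1.1, 0.8]
width: 87.7
grasp_force: 0.0
```

Call:
play_rows([
  [0, 0, 0],
  [0, 0, 0],
  [0, 0, 0],
  [0, 0, 0],
  [0, 0, 0],
  [0, 0, 0],
  [0, 0, 0],
  [0, 0, 0],
], yaw=[0, 0, 0, 0, 0, 0, 0, 0], gripper=1)

```text
t: 18.13
ee_pos: [622.8, -167.4, 26.9]
orientation: [2.199, 2.243, 0.0]
ft_force: [0.8, -0.0, -0.2]
width: 38.1
grasp_force: 0.0
```

Call:
play_rows([
  [0, 0, 0],
  [0, 0, 0],
  [0, 0, 0],
  [0, 0, 0],
  [0, 0, 0],
  [0, 0, 0],
], yaw=[0, 0, 0, 0, 0, 0])

```text
t: 18.63
ee_pos: [622.8, -167.4, 26.8]
orientation: [-2.199, -2.243, -0.0]
ft_force: [-1.2, 0.2, 0.5]
width: 9.6
grasp_force: 30.0
```

Call:
play_rows([
  [0, 3, 0],
  [-0.1, 6, 0],
  [-0.2, 9, 0],
  [-0.2, 10, 0],
  [-0.2, 10, 0],
  [-0.2, 10, 0],
  [-0.2, 10, 0],
  [-0.2, 10, 0],
], yaw=[0, 0, 0, 0, 0, 0, 0, 0])

```text
t: 19.3
ee_pos: [621.4, -98.1, 26.8]
orientation: [-2.198, -2.244, 0.0]
ft_force: [-0.5, -3.2, -2.4]
width: 10.2
grasp_force: 30.0
```

Call:
play_rows([
  [-0.2, 10, 0],
  [-0.2, 10, 0],
  [-0.2, 10, 0],
  [-0.2, 10, 0],
  [-0.2, 10, 0],
  [-0.2, 10, 0],
  [-0.2, 8, 0],
  [-0.2, 6, 0],
], yaw=[0, 0, 0, 0, 0, 0, 0, 0])

```text
t: 19.97
ee_pos: [619.8, -24.4, 26.8]
orientation: [2.199, 2.244, -0.0]
ft_force: [1.1, -3.9, -2.5]
width: 10.0
grasp_force: 30.0
```

Call:
play_rows([
  [-0.2, 8, 0],
  [-0.2, 9, 0],
  [-0.2, 9, 0],
  [-0.2, 9, 0],
  [-0.2, 9, 0],
  [-0.2, 8, 0],
  [-0.1, 6, 0],
  [0, 3, 0],
], yaw=[0, 0, 0, 0, 0, 0, 0, 0])

```text
t: 20.63
ee_pos: [618.4, 36.7, 26.8]
orientation: [-2.198, -2.244, 0.0]
ft_force: [-0.3, -4.9, -1.5]
width: 10.0
grasp_force: 30.0
```

Call:
play_rows([
  [-0.1, 3, 0],
  [-0.1, 3, 0],
  [0, 2, 0],
  [0, 2, 0],
  [0, 2, 0],
], yaw=[0, 0, 0, 0, 0])

```text
t: 21.05
ee_pos: [618.3, 47.6, 26.8]
orientation: [-2.199, -2.243, 0.0]
ft_force: [-0.6, -2.6, -2.9]
width: 9.4
grasp_force: 30.0
```

Call:
play_rows([
  [0, 1, 0],
  [0, 1, 0],
  [0, 1, 0],
  [0, 0, 0],
], yaw=[0, 0, 0, 0])

```text
t: 21.38
ee_pos: [618.3, 50.8, 26.8]
orientation: [-2.199, -2.243, -0.0]
ft_force: [0.3, -2.2, -1.9]
width: 10.3
grasp_force: 30.0
```

Call:
play_rows([
  [0, 1, 0],
  [0, 1, 0],
  [0, 0, 0],
], yaw=[0, 0, 0])

```text
t: 21.63
ee_pos: [618.3, 52.8, 26.8]
orientation: [-2.199, -2.243, 0.0]
ft_force: [0.1, -2.3, -3.0]
width: 10.0
grasp_force: 30.0
```

Call:
play_rows([
  [0, 1, 0],
  [0, 1, 0],
  [0, 0, 0],
], yaw=[0, 0, 0])

```text
t: 21.88
ee_pos: [618.3, 54.8, 26.8]
orientation: [-2.199, -2.243, -0.0]
ft_force: [-0.3, -1.8, -1.7]
width: 9.9
grasp_force: 30.0
```

Call:
play_rows([
  [0, 1, 0],
  [0, 1, 0],
  [0, 0, 0],
], yaw=[0, 0, 0])

```text
t: 22.13
ee_pos: [618.3, 56.8, 26.8]
orientation: [-2.199, -2.243, -0.0]
ft_force: [0.8, -1.7, -2.6]
width: 10.0
grasp_force: 30.0
```

Call:
play_rows([
  [0, 1, 0],
  [0, 1, 0],
  [0, 0, 0],
], yaw=[0, 0, 0])

```text
t: 22.38
ee_pos: [618.3, 58.8, 26.8]
orientation: [-2.199, -2.243, -0.0]
ft_force: [0.4, -1.6, -2.7]
width: 10.0
grasp_force: 30.0
```

Call:
play_rows([
  [0, 1, 0],
  [0, 1, 0],
  [0, 0, 0],
], yaw=[0, 0, 0])

```text
t: 22.63
ee_pos: [618.8, 59.6, 27.1]
orientation: [2.197, 2.243, -0.001]
ft_force: [1.3, -8.1, -1.3]
width: 9.9
grasp_force: 30.0
```

Call:
play_rows([
  [0, -0.7, 0],
  [0, 0, 0],
  [0, 0, 0],
  [0, 0, 0],
  [0, 0, 0],
  [0, 0, 0],
  [0, 0, 0],
  [0, 0, 0],
], yaw=[0, 0, 0, 0, 0, 0, 0, 0], gripper=0)

```text
t: 23.3
ee_pos: [618.4, 60.0, 26.9]
orientation: [-2.199, -2.244, -0.0]
ft_force: [-0.3, 0.6, 0.2]
width: 59.8
grasp_force: 0.0
```

Call:
play_rows([
  [0, 0, 8],
  [0, 0, 15],
  [0, 0, 25],
  [0, -5, 30],
  [0, -20, 30],
  [0, -30, 20],
  [-10, -30, 0],
  [-10, -20, 0],
], yaw=[0, 0, 0, 0, 0, 0, 0, 0])

```text
t: 23.97
ee_pos: [599.6, -47.1, 157.6]
orientation: [2.197, 2.24, 0.004]
ft_force: [0.2, 0.4, -1.0]
width: 87.6
grasp_force: 0.0
```

Run:
```python
from h import *
np.set_printoptions(precision=1,suppress=True,linewidth=180)
im=avg("top",3); C=cloud(im)
w=C[145:195,270:320].reshape(-1,3); w=w[(w[:,2]>48)&(w[:,2]<62)]; print("handle",len(w),w.mean(0),w.min(0),w.max(0))
s=avg("side",2)
a=cv2.resize(im["pixels"][140:200,200:330,::-1].astype(np.uint8),(520,240),interpolation=cv2.INTER_CUBIC)
b=cv2.resize(s["pixels"][165:295,195:325,::-1].astype(np.uint8),(340,340),interpolation=cv2.INTER_CUBIC)
img=np.zeros((590,530,3),np.uint8); img[:240,:520]=a; img[245:585,:340]=b
cv2.imwrite("pics/home.png",img); o=ctrl.get_obs(); print(o["ee_pos"],o["t"])
```

```text
handle 43 [616.4  73.8  54.9] [570.   52.3  48.2] [662.1 132.9  61.9]
[598.7 -44.8 155.2] 24.2167
```

View pics/home.png

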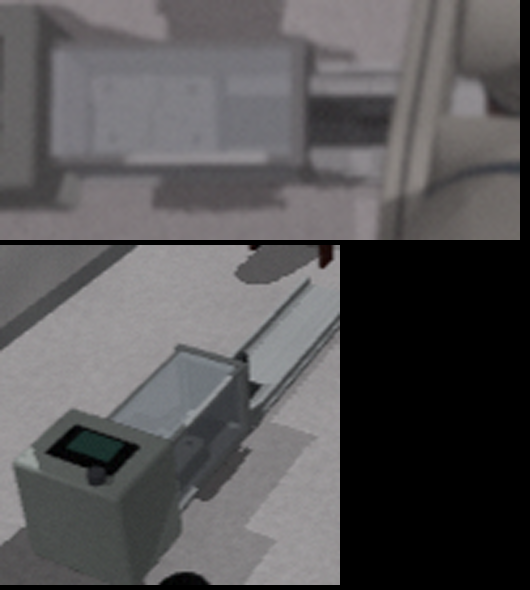

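The moulds show through the clear roof in the tray at top crop (153,103), with the tongue coming out at (350,105). I'll check the tray against the chamber numerically.

Run:
```python
from h import *
import pickle
np.set_printoptions(precision=1,suppress=True,linewidth=180)
im0=pickle.load(open("avg0.pkl","rb")); C0=cloud(im0)
u=C0[130:200,160:225].reshape(-1,3); u=u[(u[:,2]>125)&(u[:,2]<138)]; print("unit top",u.min(0),u.max(0))
r=C0[140:195,205:290].reshape(-1,3); r=r[(r[:,2]>94)&(r[:,2]<106)]; print("roof",r.min(0),r.max(0))
im=avg("top",3); C=cloud(im); g=im["pixels"].mean(-1)
w=C[145:195,270:320].reshape(-1,3); w=w[(w[:,2]>48)&(w[:,2]<62)&(abs(w[:,0]-618)<15)&(w[:,1]<105)]; print("handle",len(w),w.mean(0),w.min(0),w.max(0))
print([(c,round(at_z(im,(c,165),37)[1]),int(g[160:172,c].mean())) for c in range(212,280,2)])
for n in ("mouth","back_stop","tray_handle","wedge_a_tab","tray_mid"):
  z=dict(mouth=8,back_stop=8,tray_handle=36,wedge_a_tab=49,tray_mid=11)[n]
  for q,i in ((("old"),im0),("new",im)):
    if q=="old" and n not in("mouth","back_stop"): continue
    for l in models.landmark_of(im,n): print(n,at_z(im,l["location"],z),round(l["conf"],2)); 
    break
s=viewer.get_image("side")
for n,z in (("mouth",8),("tray_handle",36),("back_stop",8)):
  for l in models.landmark_of(s,n): print("side",n,at_z(s,l["location"],z),round(l["conf"],2))
c=s["pixels"][190:250,230:320,::-1]; cv2.imwrite("pics/flap.png",cv2.resize(c,None,fx=8,fy=8,interpolation=cv2.INTER_CUBIC))
```

```text
unit top [545.9 288.9 125. ] [674.4 389.7 138. ]
roof [548.1 110.   94.1] [673.1 292.6 106. ]
handle 30 [618.9  69.1  55. ] [614.5  58.1  51.6] [623.5  78.7  59.1]
[(212, 308, 88), (214, 302, 125), (216, 296, 123), (218, 290, 122), (220, 284, 121), (222, 278, 117), (224, 272, 127), (226, 266, 126), (228, 260, 127), (230, 254, 129), (232, 248, 128), (234, 242, 129), (236, 237, 128), (238, 231, 127), (240, 225, 126), (242, 219, 128), (244, 213, 128), (246, 207, 128), (248, 201, 126), (250, 195, 128), (252, 189, 128), (254, 183, 119), (256, 178, 116), (258, 172, 119), (260, 166, 120), (262, 160, 120), (264, 154, 119), (266, 148, 120), (268, 142, 119), (270, 136, 119), (272, 130, 113), (274, 124, 102), (276, 119, 79), (278, 113, 76)]
mouth [626.7 122.1   8. ] 0.88
back_stop [625.7 274.3   8. ] 0.74
tray_handle [616.8  55.8  36. ] 0.6
wedge_a_tab [ 487.1 -402.9   49. ] 0.57
wedge_a_tab [451.8 400.9  49. ] 0.43
side mouth [602.3 108.    8. ] 0.65
side mouth [452.2 423.2   8. ] 0.32
side tray_handle [ 681.6 -286.6   36. ] 0.53
side tray_handle [624.4  65.9  36. ] 0.36
```

View pics/flap.png

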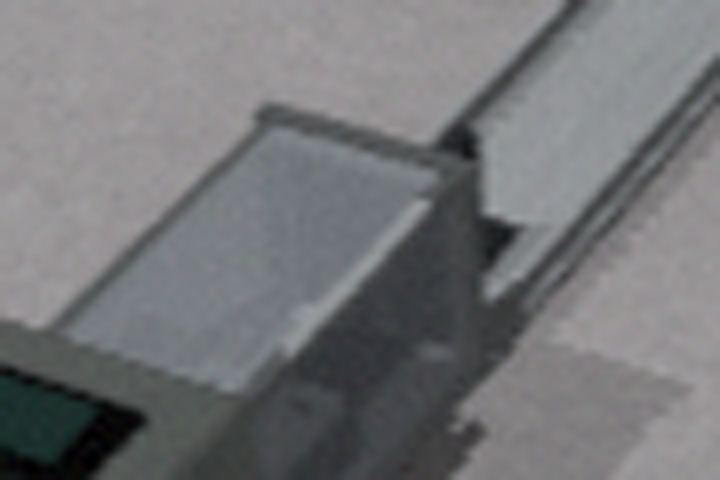

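The tray is home: handle centre at y≈60, moulds centred at y≈230, and the back stop was felt as a rise to 8 N at the end of the push. The chamber geometry puts home at y≈230.5. The flap itself is hard to make out in the crop, but the tray's rear wall is about 62 mm inside, past the 50 mm point where it drops shut. The arm is clear, so I'm handing in.

```bash
python3 -c "
from workcell import ticket
print(ticket.close_job())"
```

```text
the job is handed in; nothing more can be done
None
```

I packed both moulds head to tail, flat in the tray, pushed the tray home to the back stop and handed the job in at about 24 s; the hand-in gave no verdict, and I inferred the flap is shut from the tray's depth rather than seeing it.

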